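Move a glass panel onto the parcel scale with a spatula

TASK

Weigh the finished glass panel without fingerprints: take the spatula by its handle, slide the blade under the panel on the wooden rest, lift it clear and carry it level to the parcel scale. Set it down gently, centred and square across the scale's two rubber ribs, never touching the panel with the gripper and never laying it on the desk. Then draw the spatula out, lay it flat on the bare desk, let go, and leave the carton, the tape roll and the stapler where they are.

Things in the scene. Friction and masses are not known exactly. Their poses are not given: they have to be found in the camera images.
- spatula: steel spatula, 180 g, standing on its flat blade. Origin: centre of the blade's underside; x to the blade's free front edge, z up. Blade 130 (x) x 76 x 3 mm. At its rear edge (x=-65..-60) a neck 16 wide rises to a level wooden handle along x: x=-150..-40, 22 wide (y), z=62..88 mm. Best grip: x=-70, y=0, z=75 mm, pinched across the width from above.
- panel: flat display panel, black glass in an aluminium frame, 120 (x) x 150 (y) x 6 mm, about 200 g, lying level across the two battens of the rest; too wide to grip. Origin: centre of its underside; z up; x along the battens.
- rest: fixed wooden rest left or right of the spatula: base 130 (x) x 170 (y) x 8 mm, two battens along x, 14 wide, 16 high, centred at y=-58 and +58 mm, tops at z=24 mm. Between them, under the panel, a channel 102 wide, 16 high, open at both x ends. Origin: centre of the underside. x points roughly away from the robot.
- scale: fixed grey parcel scale on the other side from the rest, 150 (x) x 190 (y) mm; steel pan top at z=26 mm; on it two black rubber ribs along x, 140 long, 14 wide, 16 high, centred at y=-58 and +58 mm, tops at z=42. The channel between is open to the robot (-x). Origin: centre of the underside; x roughly away from the robot. Display console, 40 high, 120 wide, at x=81..115.
- carton: closed cardboard carton, 130 (x) x 100 (y) x 70 mm, beyond the spatula; to be left alone. Origin: centre of the underside.
- tape_roll: roll of amber packing tape lying flat, 100 mm across, 45 mm high, at the left; to be left alone. Origin: centre of the underside.
- stapler: stapler 140 (x) x 35 (y) x 48 mm, at the right; to be left alone. Origin: centre of the underside.
There are look-alikes about, which are no part of the job. What is shaped like the spatula but orange is not meant.

How it is judged:
By the outcome, as a careful person would: the job done as asked, in the order asked, and still so for the second after the job is handed in, with the robot touching nothing.
It also fails if it takes over 70 s, if anything falls off the work surface, if the arm or the gripper's body presses on something with over 40 N, if the wrist force passes 120 N, or if a joint passes its speed limit or range.

ROBOT

A 6-joint arm with a two-finger parallel gripper is mounted at the origin on the work surface. World frame = base frame: x ahead of the robot, y to its left, z up, the work surface at z = 0. Lengths are in mm, angles in rad, forces in N, time in s.
With the tool pointing down it reaches from about 325 to 850 mm from the base axis. Payload 4.4 kg.
Tool frame: the origin (TCP) lies at the very end of the fingers, on their centre line; the grasp point (between the pads) lies behind it (ctrl.pinch_z is the z of the grasp point in the tool frame, in mm); z points along the fingers, y is the line along which they close (so a half turn about z gives the same grasp; the last joint's range is limited). The gripper opens to 94 mm and grips with 3 to 60 N. Pads are 16 mm wide; open, the fingers measure 119 mm over their backs; the gripper's body (75 mm by 177 mm) begins 78 mm behind the grasp point.
Start: joints at [-1.345, 0.207, 1.542, -0, 1.393, -0.15], TCP at [211.023, -534.88, 205.447] pointing down, gripper open.
Joint ranges: [-2.73, 2.73], [-0.86, 2.22], [0.23, 2.46], [-1.11, 4.25], [0.08, 2.63], [-2.82, 2.82]. Speed limits (rad/s): [2.79, 2.79, 3.14, 3.14, 3.14, 3.14].

INTERFACE

Orientations are given as a unit quaternion [x, y, z, w].
In Python, from station import ctrl, vision gives the robot as it stands. The module is installed in compiled form; this text tells all that it offers.
- The arm moves only by the tool carry_out, never from a script. Its argument "moves" is a list of rows, each an object of numbers: "tx", "ty", "tz": the shift along the tool's x, y, z in m; "wx", "wy", "wz": the turn, a rotation vector about the tool's x, y, z in degrees; "hand": the opening, from 0 (shut) to 1 (fully open). In form: [{"tx": .., "ty": .., "tz": .., "wx": .., "wy": .., "wz": .., "hand": ..}, ...]. A call has 1 to 5 rows; each row shifts and turns the commanded pose from where the row before left it, along the tool's axes as they then stand; what a row does not reach is not made up. A row lasts 1/10 s, in which the tool goes at most 50 mm and 8.59 degrees, less where a joint would pass 70% of its speed; a pose out of reach is approached as far as the arm can. A call is refused whole if a number of a shift passes 0.05 or a number of a turn 8.59, either way. A call with a gripper value outside its range is refused whole. The fingers move at their own pace and stop on an object; the grip force is fixed at half the most. Time passes only in rows, so rows that do not move let the fingers close. It gives the time, the measured TCP pose, the force, the opening and the grip force at its end, in the units of the state.
- ctrl.read_state(): the state, without advancing time (a new reading comes with each control period).
- vision.capture(name): name is "side" or "top" or "wrist"; returns a dict with "color" (420x560x3 uint8, red, green, blue), "fx", "fy", "cx", "cy" (pixels), "position" and "attitude" of the camera in the world. Camera axes: x right, y down, z forward; pixel columns grow to the right and rows downward; lengths in mm; the calibration is good to about 2 mm. A picture is of the moment at which its call begins. There is no depth.
- ctrl.hand_in(): hands the job in; it is judged then, once.
The state is a dict: "t": time; "qpos": joint angles; "joint_velocities": joint speeds; "joint_torque": joint torques, N m; "eef_pos": TCP position; "ee_rot": TCP orientation; "wrist_force": force on the tool from outside, world axes, zero at the start; "torque": the same for the moment, N m; "width": finger opening in mm; "grasp_force": force on a finger pad.
Only numpy, scipy, OpenCV 4.12 (cv2) and the standard library are available. Lean on these libraries where they do the work, as an engineer would, in place of code of your own. Each camera call takes 0.05 s, during which the arm holds its last target. There are 200 camera calls.

## Working session

There is one attempt and no reset: what is moved stays moved. The work goes in short steps, Python scripts to look and compute and a tool call to move; the robot and the scene stay as the last step left them, time stands still between calls to the robot, and variables do not carry over. Pictures are saved under pics/ and viewed, at most 10 in all, crops included, and the job is handed in when it is done.

Besides the shell and the picture viewer there is one more tool, called as name(argument=value, ...), one argument or row to a line, values as JSON. carry_out: Moves the arm, as the interface text tells. Its arguments: {"type":"object","properties":{"moves":{"type":"array","items":{"type":"object","properties":{"tx":{"type":"number"},"ty":{"type":"number"},"tz":{"type":"number"},"wx":{"type":"number"},"wy":{"type":"number"},"wz":{"type":"number"},"hand":{"type":"number"}}}}},"required":["moves"]}

```bash
mkdir -p pics; cat > h.py <<'E'
import numpy as np, cv2
from station import ctrl, vision
from scipy.spatial.transform import Rotation as R
def cap(n):
    c=vision.capture(n); return c
def rot(c):
    a=np.array(c["attitude"],float); return a if a.shape==(3,3) else R.from_quat(a).as_matrix()
def ray(c,u,v,z):
    d=rot(c)@np.array([(u-c["cx"])/c["fx"],(v-c["cy"])/c["fy"],1]); p=np.array(c["position"],float)
    return p+d*(z-p[2])/d[2]
def proj(c,P):
    q=rot(c).T@(np.array(P,float)-np.array(c["position"]))
    return c["fx"]*q[0]/q[2]+c["cx"],c["fy"]*q[1]/q[2]+c["cy"]
def save(n,im): cv2.imwrite("pics/"+n+".png",im[:,:,::-1])
E
python3 - <<'E'
from h import *
import pickle
for n in ("top","side"):
    c=cap(n); save(n+"0",c["color"]); pickle.dump(c,open(n+"0.pkl","wb")); print(n,c["position"],c["attitude"],c["fx"],c["cx"],c["cy"])
print(ctrl.read_state(),ctrl.pinch_z)
E
```

```text
top [ 357.99655879    2.0925265  1260.62523368] [ 0.70820703 -0.70521421  0.02593378 -0.02105146] 455.57253843762214 275.2747052856253 211.4981089515315
side [-144.77859349  894.17817855  667.69070801] [-0.25168151  0.82802949 -0.48142351  0.13876235] 469.4779188100431 283.74080201855827 210.8078599638321
{'t': 0.1, 'qpos': array([-1.34549237e+00,  2.07346422e-01,  1.54280724e+00,  4.07140881e-05,
        1.39348634e+00, -1.50534646e-01]), 'joint_velocities': array([ 0.00121771, -0.0012399 , -0.00517185,  0.00016263, -0.00138325,
       -0.00065763]), 'joint_torque': array([ 6.77426451e-04, -3.71857810e+01, -2.82293379e+01,  6.99566142e-02,
        3.10564670e-02, -5.87436011e-05]), 'eef_pos': array([ 210.87534336, -534.15675999,  204.40213946]), 'ee_rot': array([ 9.82395228e-01,  1.86811586e-01, -1.82405078e-05, -1.02370536e-03]), 'wrist_force': array([ 0.28633107, -0.02122157,  0.13594303]), 'torque': array([0.00415158, 0.05880803, 0.01885001]), 'grasp_force': 0.0, 'width': 93.92085357295718} -18.8
```

View pics/top0.png

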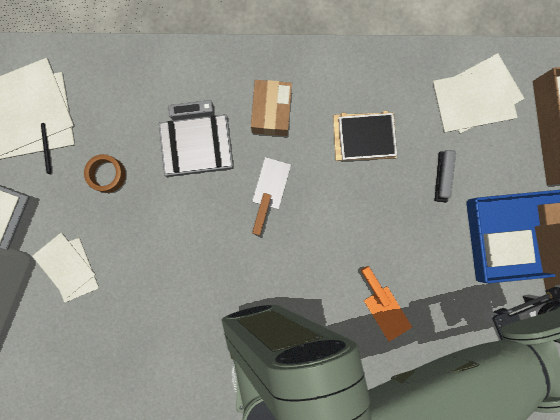

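View pics/side0.png

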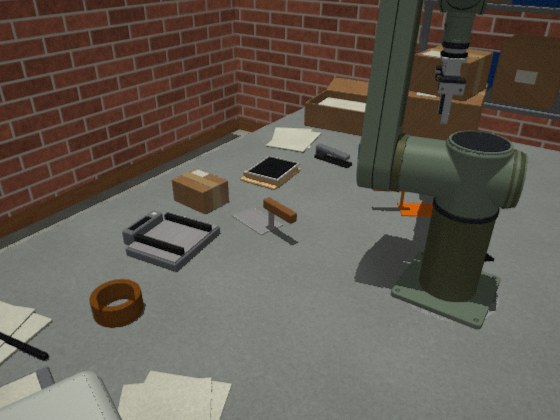

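Top view: steel spatula with its blade at (272,183) and brown handle at (262,215); orange look-alike at (385,303); scale at (197,145); rest and panel at (367,136). The steel one fits the description because it isn't orange. The side view agrees: blade at (258,219), handle at (280,209). I'll confirm in an enlarged crop and measure.

```bash
python3 - <<'E'
from h import *
import pickle
c=pickle.load(open("top0.pkl","rb")); im=c["color"]
save("crop",cv2.resize(im[90:250,150:410],None,fx=3,fy=3,interpolation=cv2.INTER_CUBIC))
hsv=cv2.cvtColor(im,cv2.COLOR_RGB2HSV)
def rect(mask,roi,z,name):
    x0,y0,x1,y1=roi; m=np.zeros_like(mask,np.uint8); m[y0:y1,x0:x1]=mask[y0:y1,x0:x1]
    n,l,s,_=cv2.connectedComponentsWithStats(m); i=1+np.argmax(s[1:,4]); m=(l==i).astype(np.uint8)
    cs,_=cv2.findContours(m,cv2.RETR_EXTERNAL,cv2.CHAIN_APPROX_NONE); k=max(cs,key=cv2.contourArea)
    P=np.array([ray(c,u,v,z)[:2] for u,v in k[:,0]],np.float32)
    (cx,cy),(w,h),a=cv2.minAreaRect(P)
    b=cv2.boxPoints(((cx,cy),(w,h),a)); print(name,"px",s[i][:5],"c",round(cx,1),round(cy,1),"wh",round(w,1),round(h,1),"a",round(a,1))
H,S,V=[hsv[...,i].astype(int) for i in range(3)]
rect((S>90)&((H<20)),(240,185,290,245),88,"handle")
rect((V>185)&(S<40),(240,150,300,215),3,"blade")
rect((V<75),(325,100,410,170),30,"glass")
rect((V>185)&(S<60)|(V<75),(325,100,410,170),30,"panelframe")
rect((S>50)|(V<75)|(V>185),(325,100,410,170),24,"rest+")
rect((V<75),(165,110,183,180),42,"ribL")
rect((V<75),(212,110,232,180),42,"ribR")
rect((V>180)&(S<40),(150,95,245,185),26,"pan")
E
```

```text
handle px [253 193  18  42 345] c 430.1 30.0 wh 21.3 107.8 a 74.5
blade px [ 253  157   38   52 1128] c 522.6 5.0 wh 75.8 129.3 a 74.7
glass px [ 342  115   52   42 1894] c 649.5 -257.5 wh 107.1 136.3 a 4.6
panelframe px [ 338  112   59   48 2218] c 651.2 -258.3 wh 122.4 152.3 a 4.9
rest+ px [ 333  111   64   50 2689] c 650.9 -250.7 wh 132.7 169.7 a 3.1
ribL px [168 121  11  52 269] c 614.3 270.2 wh 141.9 14.3 a 7.3
ribR px [212 110   9  58 244] c 636.7 157.0 wh 156.9 12.7 a 7.4
pan px [ 174  118   42   54 1799] c 624.2 215.3 wh 138.8 98.6 a 7.5
```

View pics/crop.png

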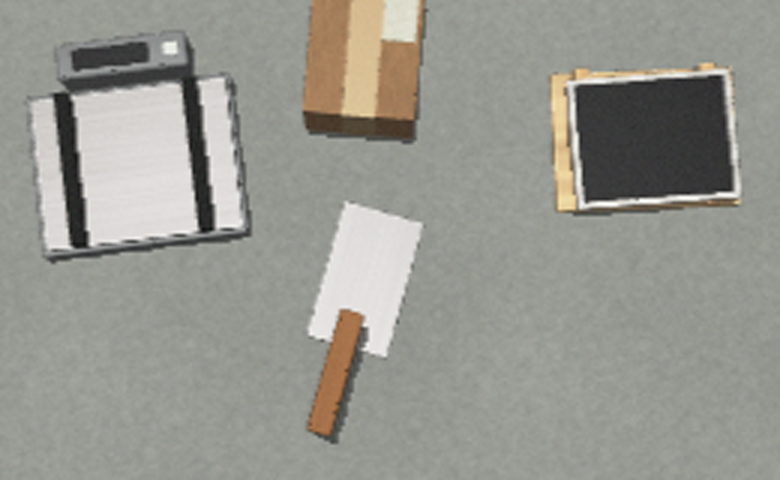

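The crop confirms it: pale steel blade with wooden handle, the orange one excluded. The panel lies shifted on its rest, so I'll measure the rest's own edges and work out the first move.

```bash
cat >> h.py <<'E'
def yaw(st):
    m=R.from_quat(st["ee_rot"]).as_matrix(); return np.degrees(np.arctan2(m[1,0],m[0,0])),m
def plan(target,yawt=None):
    "tool-frame shift (mm) to TCP target and turn (rotvec deg) to level, given yaw"
    s=ctrl.read_state(); y,m=yaw(s)
    d=np.array(target)-s["eef_pos"]
    print("t",round(s["t"],2),"pos",s["eef_pos"].round(1),"yaw",round(y,2),"tilt tz",m[:,2].round(4),"F",s["wrist_force"].round(1),"T",s["torque"].round(2),"w",round(s["width"],1),"g",round(s["grasp_force"],1))
    print("shift now-axes",(m.T@d).round(1))
    if yawt is not None:
        a=np.radians(yawt); M=np.array([[np.cos(a),np.sin(a),0],[np.sin(a),-np.cos(a),0],[0,0,-1]])
        print("shift target-axes",(M.T@d).round(1),"turn",np.degrees(R.from_matrix(m.T@M).as_rotvec()).round(2))
def grip(o,yw,x=-70,z=56.2):
    a=np.radians(yw); return [o[0]+x*np.cos(a),o[1]+x*np.sin(a),o[2]+z]
E
python3 - <<'E'
from h import *
import pickle
c=pickle.load(open("top0.pkl","rb")); im=c["color"]
hsv=cv2.cvtColor(im,cv2.COLOR_RGB2HSV)
H,S,V=[hsv[...,i].astype(int) for i in range(3)]
wood=(S>60)&(H<30)
L=[]
for v in range(114,160):
    r=np.where(wood[v,325:345])[0]
    if len(r): L.append((v,325+r[0],325+r[-1]))
print(L[:2],L[-2:])
# left base edge z=8
P=np.array([ray(c,u-.5,v,8)[:2] for v,u,_ in L[3:-3]])
vx,vy,x0,y0=cv2.fitLine(P.astype(np.float32),cv2.DIST_HUBER,0,.01,.01).ravel()
print("rest +y edge dir",np.degrees(np.arctan(vy/vx)),"pt",x0,y0)
for nm,row in(("top",L[0]),("bot",L[-1])): print(nm,[ray(c,row[1],row[0]+d,8).round(1) for d in(-.5,.5)])
ys,xs=np.where(wood[95:180,325:410]); print("wood rows/cols",ys.min()+95,ys.max()+95,xs.min()+325,xs.max()+325)
for v in (110,111,112,157,158,159,160): print(v,(np.where(wood[v,325:410])[0]+325).tolist())
plan(grip([522.4,5,0],-15.2,z=150),-15.2)
E
```

```text
[(114, np.int64(341), np.int64(344)), (115, np.int64(333), np.int64(344))] [(158, np.int64(335), np.int64(341)), (159, np.int64(335), np.int64(341))]
rest +y edge dir 2.954292 pt 650.089 -168.20416
top [array([ 717.1, -189.2,    8. ]), array([ 714.2, -189.2,    8. ])]
bot [array([ 589.8, -171.8,    8. ]), array([ 587. , -171.8,    8. ])]
wood rows/cols 111 160 333 396
110 []
111 [383, 384, 385, 386, 387]
112 [382, 383, 384, 385, 386, 387, 388]
157 [335, 336, 337, 338, 339, 340, 341, 377, 380, 381, 382, 383, 384, 385, 386, 387, 388, 389, 390, 391, 392, 393, 394, 395, 396]
158 [335, 336, 337, 338, 339, 340, 341, 366, 367, 368, 369, 370, 371, 372, 373, 374, 375, 376, 377, 378, 379, 380, 381, 382, 383, 384, 385, 386, 387, 388, 389, 390, 391, 392, 393, 394]
159 [335, 336, 337, 338, 339, 340, 341, 352, 353, 354, 355, 356, 357, 358, 359, 360, 361, 362, 363, 364, 365, 366, 367, 368, 369]
160 [336, 337, 338, 339, 340, 341, 342, 343, 344]
t 0.1 pos [ 210.9 -534.2  204.4] yaw 21.53 tilt tz [-4.e-04  2.e-03 -1.e+00] F [ 0.3 -0.   0.1] T [0.   0.06 0.02] w 93.9 g 0.0
shift now-axes [ 431.6 -428.9   55.4]
shift target-axes [  89.3 -602.    54.4] turn [-1.200e-01  2.000e-02  3.673e+01]
```

carry_out(
  moves=[
    {"tx": 0.033,"ty": -0.033,"hand": 1},
    {"tx": 0.033,"ty": -0.033,"hand": 1},
    {"tx": 0.033,"ty": -0.033,"hand": 1},
    {"tx": 0.033,"ty": -0.033,"hand": 1},
    {"tx": 0.033,"ty": -0.033,"hand": 1},
  ],
)

```text
invalid input at $.moves[0]: expected keys tx, ty, tz, wx, wy, wz, hand
```

carry_out(
  moves=[
    {"tx": 0.033,"ty": -0.033,"hand": 1},
    {"tx": 0.033,"ty": -0.033,"hand": 1},
    {"tx": 0.033,"ty": -0.033,"hand": 1},
    {"tx": 0.033,"ty": -0.033,"hand": 1},
    {"tx": 0.033,"ty": -0.033,"hand": 1},
  ],
)

```text
invalid input at $.moves[0]: expected keys tx, ty, tz, wx, wy, wz, hand
```

carry_out(
  moves=[
    {"tx": 0.033,"ty": -0.033,"hand": 1},
    {"tx": 0.033,"ty": -0.033,"hand": 1},
    {"tx": 0.033,"ty": -0.033,"hand": 1},
    {"wz": 7.3,"hand": 1},
    {"wz": 7.3,"hand": 1},
  ],
)

```text
invalid input at $.moves[0]: expected keys tx, ty, tz, wx, wy, wz, hand
```

carry_out(
  moves=[
    {"wz": 7.3,"tz": 0.02,"hand": 1},
    {"wz": 7.3,"tz": 0.02,"hand": 1},
    {"wz": 7.4,"hand": 1},
    {"hand": 1},
    {"hand": 1},
  ],
)

```text
invalid input at $.moves[0]: expected keys tx, ty, tz, wx, wy, wz, hand
```

```bash
python3 - <<'E'
from h import *
import pickle
plan(grip([522.4,5,0],-15.2),-15.2)
c=cap("wrist"); save("w1",c["color"]); pickle.dump(c,open("w1.pkl","wb")); print(c["position"],c["attitude"],c["fx"])
for P in ([522.4,5,3],grip([522.4,5,0],-15.2,-40,88),grip([522.4,5,0],-15.2,65,3)): print(proj(c,P))
E
```

```text
t 0.1 pos [ 210.9 -534.2  204.4] yaw 21.53 tilt tz [-4.e-04  2.e-03 -1.e+00] F [ 0.3 -0.   0.1] T [0.   0.06 0.02] w 93.9 g 0.0
shift now-axes [ 431.5 -428.7  149.2]
shift target-axes [  89.3 -602.   148.2] turn [-1.200e-01  2.000e-02  3.673e+01]
[ 276.17912862 -507.78075235  384.20172405] [ 0.82052351 -0.55889536 -0.06816125  0.09864682] 289.36734896327283
(np.float64(-134.84576801705913), np.float64(-314.7985068574336))
(np.float64(-326.909077478788), np.float64(-440.2360523395008))
(np.float64(-111.3191451332325), np.float64(-396.7478266972565))
```

View pics/w1.png

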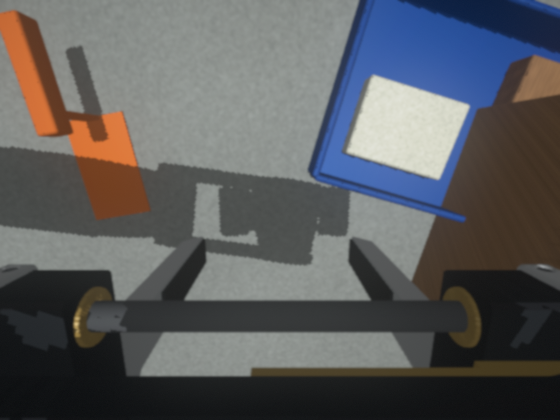

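The moves were refused because every key is required, so the arm hasn't moved. The wrist view shows only the orange look-alike at (110,165) and the blue tray. Resending with full rows.

carry_out(
  moves=[
    {"tx": 0.033,"ty": -0.033,"tz": 0,"wx": 0,"wy": 0,"wz": 0,"hand": 1},
    {"tx": 0.033,"ty": -0.033,"tz": 0,"wx": 0,"wy": 0,"wz": 0,"hand": 1},
    {"tx": 0.033,"ty": -0.033,"tz": 0,"wx": 0,"wy": 0,"wz": 0,"hand": 1},
    {"tx": 0.033,"ty": -0.033,"tz": 0,"wx": 0,"wy": 0,"wz": 0,"hand": 1},
    {"tx": 0.033,"ty": -0.033,"tz": 0,"wx": 0,"wy": 0,"wz": 0,"hand": 1},
  ],
)

```text
t: 0.65
eef_pos: [304.2, -318.9, 205.1]
ee_rot: [0.982, 0.186, 0.0, -0.0]
wrist_force: [0.3, -0.2, 0.9]
width: 93.9
grasp_force: 0.0
```

carry_out(
  moves=[
    {"tx": 0.033,"ty": -0.033,"tz": 0,"wx": 0,"wy": 0,"wz": 0,"hand": 1},
    {"tx": 0.033,"ty": -0.033,"tz": 0,"wx": 0,"wy": 0,"wz": 0,"hand": 1},
    {"tx": 0.033,"ty": -0.033,"tz": 0,"wx": 0,"wy": 0,"wz": 0,"hand": 1},
    {"tx": 0.033,"ty": -0.033,"tz": 0,"wx": 0,"wy": 0,"wz": 0,"hand": 1},
    {"tx": 0.033,"ty": -0.033,"tz": 0,"wx": 0,"wy": 0,"wz": 0,"hand": 1},
  ],
)

```text
t: 1.15
eef_pos: [397.1, -104.9, 205.5]
ee_rot: [0.982, 0.187, 0.0, 0.0]
wrist_force: [1.3, -1.7, -0.6]
width: 93.8
grasp_force: 0.0
```

carry_out(
  moves=[
    {"tx": 0.033,"ty": -0.033,"tz": 0,"wx": 0,"wy": 0,"wz": 0,"hand": 1},
    {"tx": 0.033,"ty": -0.033,"tz": 0,"wx": 0,"wy": 0,"wz": 0,"hand": 1},
    {"tx": 0.033,"ty": -0.033,"tz": 0,"wx": 0,"wy": 0,"wz": 0,"hand": 1},
    {"tx": 0,"ty": 0,"tz": 0,"wx": 0,"wy": 0,"wz": 7.3,"hand": 1},
    {"tx": 0,"ty": 0,"tz": 0,"wx": 0,"wy": 0,"wz": 7.3,"hand": 1},
  ],
)

```text
t: 1.65
eef_pos: [452.5, 23.5, 205.0]
ee_rot: [0.998, 0.06, -0.0, -0.0]
wrist_force: [-1.3, -0.2, 0.3]
width: 94.0
grasp_force: 0.0
```

carry_out(
  moves=[
    {"tx": 0,"ty": 0,"tz": 0.02,"wx": 0,"wy": 0,"wz": 7.3,"hand": 1},
    {"tx": 0,"ty": 0,"tz": 0.02,"wx": 0,"wy": 0,"wz": 7.3,"hand": 1},
    {"tx": 0,"ty": 0,"tz": 0,"wx": 0,"wy": 0,"wz": 7.4,"hand": 1},
    {"tx": 0,"ty": 0,"tz": 0,"wx": 0,"wy": 0,"wz": 0,"hand": 1},
    {"tx": 0,"ty": 0,"tz": 0,"wx": 0,"wy": 0,"wz": 0,"hand": 1},
  ],
)

```text
t: 2.15
eef_pos: [452.8, 21.6, 165.6]
ee_rot: [0.992, -0.13, 0.0, 0.0]
wrist_force: [0.8, 0.9, 0.2]
width: 93.8
grasp_force: 0.0
```

```bash
python3 - <<'E'
from h import *
import pickle
plan(grip([522.4,5,0],-15.2),-15.2)
c=cap("wrist"); save("w2",c["color"]); pickle.dump(c,open("w2.pkl","wb")); print(c["position"],c["attitude"],c["fx"])
for P in ([522.4,5,3],grip([522.4,5,0],-15.2,-40,88),grip([522.4,5,0],-15.2,-150,88),grip([522.4,5,0],-15.2,65,3)): print(proj(c,P))
E
```

```text
t 2.15 pos [452.8  21.6 165.6] yaw -14.92 tilt tz [ 3.e-04 -0.e+00 -1.e+00] F [0.8 0.9 0.2] T [ 0.03 -0.03 -0.02] w 93.8 g 0.0
shift now-axes [  1.5  -2.2 109.4]
shift target-axes [  1.5  -2.3 109.4] turn [-0.   -0.02  0.28]
[520.44158682   5.38185573 345.35450674] [-0.6045051   0.78754162  0.09494388 -0.07305781] 289.36734896327283
(np.float64(276.7089213130872), np.float64(140.68672349973133))
(np.float64(276.5062144046777), np.float64(186.19176618736938))
(np.float64(276.11388214774536), np.float64(297.0953921886228))
(np.float64(276.92764684382956), np.float64(79.4339373150361))
```

View pics/w2.png

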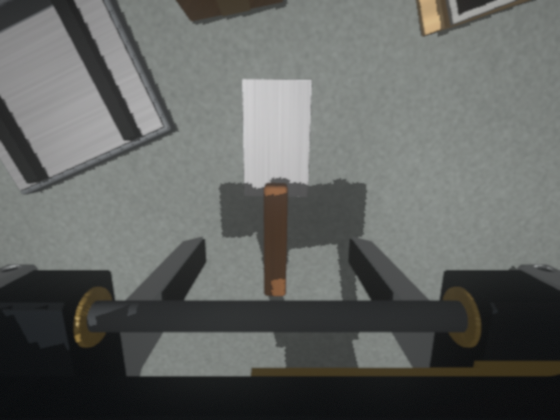

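Wrist view: blade front edge at row 79 and handle at column 275, rows 186–297, as predicted. I'll descend, then grip.

carry_out(
  moves=[
    {"tx": 0.0015,"ty": -0.0022,"tz": 0.028,"wx": 0,"wy": 0,"wz": 0.3,"hand": 1},
    {"tx": 0,"ty": 0,"tz": 0.028,"wx": 0,"wy": 0,"wz": 0,"hand": 1},
    {"tx": 0,"ty": 0,"tz": 0.028,"wx": 0,"wy": 0,"wz": 0,"hand": 1},
    {"tx": 0,"ty": 0,"tz": 0.025,"wx": 0,"wy": 0,"wz": 0,"hand": 1},
    {"tx": 0,"ty": 0,"tz": 0,"wx": 0,"wy": 0,"wz": 0,"hand": 1},
  ],
)

```text
t: 2.7
eef_pos: [451.6, 23.7, 53.7]
ee_rot: [0.991, -0.133, -0.003, -0.0]
wrist_force: [-0.2, 0.4, 0.2]
width: 94.0
grasp_force: 0.0
```

carry_out(
  moves=[
    {"tx": 0,"ty": 0,"tz": 0,"wx": 0,"wy": 0,"wz": 0,"hand": 0.5},
    {"tx": 0,"ty": 0,"tz": 0,"wx": 0,"wy": 0,"wz": 0,"hand": 0.4},
    {"tx": 0,"ty": 0,"tz": 0,"wx": 0,"wy": 0,"wz": 0,"hand": 0},
    {"tx": 0,"ty": 0,"tz": 0,"wx": 0,"wy": 0,"wz": 0,"hand": 0},
    {"tx": 0,"ty": 0,"tz": 0,"wx": 0,"wy": 0,"wz": 0,"hand": 0},
  ],
)

```text
t: 3.2
eef_pos: [455.3, 23.3, 57.2]
ee_rot: [0.991, -0.134, 0.001, -0.0]
wrist_force: [-0.2, 0.2, -0.9]
width: 57.2
grasp_force: 0.0
```

carry_out(
  moves=[
    {"tx": 0,"ty": 0,"tz": 0,"wx": 0,"wy": 0,"wz": 0,"hand": 0},
    {"tx": 0,"ty": 0,"tz": 0,"wx": 0,"wy": 0,"wz": 0,"hand": 0},
    {"tx": 0,"ty": 0,"tz": 0,"wx": 0,"wy": 0,"wz": 0,"hand": 0},
    {"tx": 0,"ty": 0,"tz": 0,"wx": 0,"wy": 0,"wz": 0,"hand": 0},
    {"tx": 0,"ty": 0,"tz": 0,"wx": 0,"wy": 0,"wz": 0,"hand": 0},
  ],
)

```text
t: 3.7
eef_pos: [454.5, 23.4, 56.4]
ee_rot: [0.991, -0.134, -0.0, 0.0]
wrist_force: [-0.3, -0.7, -0.7]
width: 21.7
grasp_force: 30.0
```

```bash
python3 - <<'E'
from h import *
plan(grip([522.4,5,0],-15.2),-15.2)
E
```

```text
t 3.7 pos [454.5  23.4  56.4] yaw -15.37 tilt tz [-3.e-04  0.e+00 -1.e+00] F [-0.3 -0.7 -0.7] T [ 0.08 -0.05 -0.02] w 21.7 g 30.0
shift now-axes [ 0.3 -0.1  0.2]
shift target-axes [ 0.3 -0.1  0.2] turn [ 0.    0.01 -0.17]
```

carry_out(
  moves=[
    {"tx": 0,"ty": 0,"tz": -0.005,"wx": 0,"wy": 0,"wz": 0,"hand": 0},
    {"tx": 0,"ty": 0,"tz": -0.015,"wx": 0,"wy": 0,"wz": 0,"hand": 0},
    {"tx": 0,"ty": 0,"tz": -0.02,"wx": 0,"wy": 0,"wz": 0,"hand": 0},
    {"tx": 0,"ty": 0,"tz": -0.015,"wx": 0,"wy": 0,"wz": 0,"hand": 0},
    {"tx": 0,"ty": 0,"tz": -0.005,"wx": 0,"wy": 0,"wz": 0,"hand": 0},
  ],
)

```text
t: 4.2
eef_pos: [455.8, 23.3, 118.1]
ee_rot: [0.991, -0.134, 0.001, -0.0]
wrist_force: [-0.4, 0.6, -1.8]
width: 21.7
grasp_force: 30.0
```

carry_out(
  moves=[
    {"tx": 0,"ty": 0,"tz": 0,"wx": 0,"wy": 0,"wz": -4,"hand": 0},
    {"tx": 0,"ty": 0,"tz": 0,"wx": 0,"wy": 0,"wz": -6,"hand": 0},
    {"tx": 0,"ty": 0,"tz": 0,"wx": 0,"wy": 0,"wz": -6,"hand": 0},
    {"tx": 0,"ty": 0,"tz": 0,"wx": 0,"wy": 0,"wz": -3.9,"hand": 0},
    {"tx": 0,"ty": 0,"tz": 0,"wx": 0,"wy": 0,"wz": 0,"hand": 0},
  ],
)

```text
t: 4.7
eef_pos: [453.9, 23.5, 115.7]
ee_rot: [0.999, 0.039, -0.001, -0.0]
wrist_force: [-0.8, -0.1, -1.7]
width: 21.3
grasp_force: 30.0
```

```bash
python3 - <<'E'
from h import *
plan([432.7,-275.2,116],4.5)
E
```

```text
t 4.7 pos [453.9  23.5 115.7] yaw 4.52 tilt tz [-1.7e-03  2.0e-04 -1.0e+00] F [-0.8 -0.1 -1.7] T [0.   0.1  0.06] w 21.3 g 30.0
shift now-axes [-44.7 296.1  -0.3]
shift target-axes [-44.6 296.1  -0.3] turn [-0.02  0.09  0.02]
```

carry_out(
  moves=[
    {"tx": -0.0045,"ty": 0.01,"tz": 0,"wx": 0,"wy": 0,"wz": 0,"hand": 0},
    {"tx": -0.0045,"ty": 0.025,"tz": 0,"wx": 0,"wy": 0,"wz": 0,"hand": 0},
    {"tx": -0.0045,"ty": 0.035,"tz": 0,"wx": 0,"wy": 0,"wz": 0,"hand": 0},
    {"tx": -0.0045,"ty": 0.04,"tz": 0,"wx": 0,"wy": 0,"wz": 0,"hand": 0},
    {"tx": -0.0045,"ty": 0.04,"tz": 0,"wx": 0,"wy": 0,"wz": 0,"hand": 0},
  ],
)

```text
t: 5.2
eef_pos: [443.3, -129.7, 116.3]
ee_rot: [0.999, 0.039, -0.0, 0.0]
wrist_force: [1.0, -0.7, -1.7]
width: 21.8
grasp_force: 30.0
```

carry_out(
  moves=[
    {"tx": -0.0045,"ty": 0.04,"tz": 0,"wx": 0,"wy": 0,"wz": 0,"hand": 0},
    {"tx": -0.0045,"ty": 0.04,"tz": 0,"wx": 0,"wy": 0,"wz": 0,"hand": 0},
    {"tx": -0.0045,"ty": 0.035,"tz": 0,"wx": 0,"wy": 0,"wz": 0,"hand": 0},
    {"tx": -0.0045,"ty": 0.02,"tz": 0,"wx": 0,"wy": 0,"wz": 0,"hand": 0},
    {"tx": -0.0045,"ty": 0.011,"tz": 0,"wx": 0,"wy": 0,"wz": 0,"hand": 0},
  ],
)

```text
t: 5.7
eef_pos: [432.3, -277.7, 116.3]
ee_rot: [0.999, 0.038, -0.0, 0.0]
wrist_force: [-0.1, -0.3, -1.2]
width: 21.9
grasp_force: 30.0
```

carry_out(
  moves=[
    {"tx": 0,"ty": 0,"tz": 0,"wx": 0,"wy": 0,"wz": 0,"hand": 0},
    {"tx": 0,"ty": 0,"tz": 0,"wx": 0,"wy": 0,"wz": 0,"hand": 0},
    {"tx": 0,"ty": 0,"tz": 0,"wx": 0,"wy": 0,"wz": 0,"hand": 0},
    {"tx": 0,"ty": 0,"tz": 0,"wx": 0,"wy": 0,"wz": 0,"hand": 0},
    {"tx": 0,"ty": 0,"tz": 0,"wx": 0,"wy": 0,"wz": 0,"hand": 0},
  ],
)

```text
t: 6.2
eef_pos: [433.4, -274.4, 116.5]
ee_rot: [0.999, 0.04, -0.0, -0.0]
wrist_force: [-0.0, -0.3, -2.1]
width: 21.6
grasp_force: 30.0
```

```bash
python3 - <<'E'
from h import *
import pickle
plan([432.7,-275.2,70.4],4.5)
c=cap("wrist"); pickle.dump(c,open("w3.pkl","wb")); save("w3",c["color"])
s=cap("side"); pickle.dump(s,open("s3.pkl","wb")); 
save("s3",cv2.resize(s["color"][120:260,170:380],None,fx=3.8,fy=3.8,interpolation=cv2.INTER_CUBIC))
for P in ([651,-258,30],): print(proj(c,P),proj(s,P))
o=[502.5,-269.7,60]
for x,y in((65,38),(65,-38),(-65,38),(-65,-38)):
    a=np.radians(4.5);P=[o[0]+x*np.cos(a)-y*np.sin(a),o[1]+x*np.sin(a)+y*np.cos(a),62]; print(np.round(P,1),np.round(proj(c,P),1),np.round(proj(s,P),1))
E
```

```text
t 6.2 pos [ 433.4 -274.4  116.5] yaw 4.61 tilt tz [-0.e+00  1.e-04 -1.e+00] F [-0.  -0.3 -2.1] T [0.01 0.1  0.  ] w 21.6 g 30.0
shift now-axes [-0.8  0.7 46.1]
shift target-axes [-0.7  0.7 46.1] turn [-0.01  0.    0.11]
(np.float64(279.8315816656635), np.float64(-55.180616992777175)) (np.float64(272.04690878163314), np.float64(166.49468078632415))
[ 564.3 -226.7   62. ] [228.1  52.3] [289.4 167.2]
[ 570.3 -302.5   62. ] [331.7  52.4] [300.6 158.7]
[ 434.7 -236.9   62. ] [234.2 223.1] [327.8 176.4]
[ 440.7 -312.7   62. ] [324.6 223.1] [337.9 167.2]
```

View pics/w3.png

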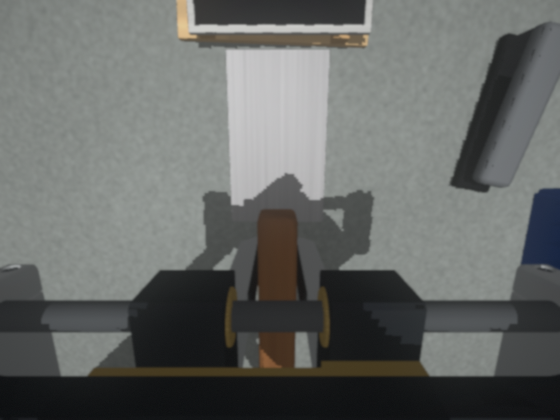

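View pics/s3.png

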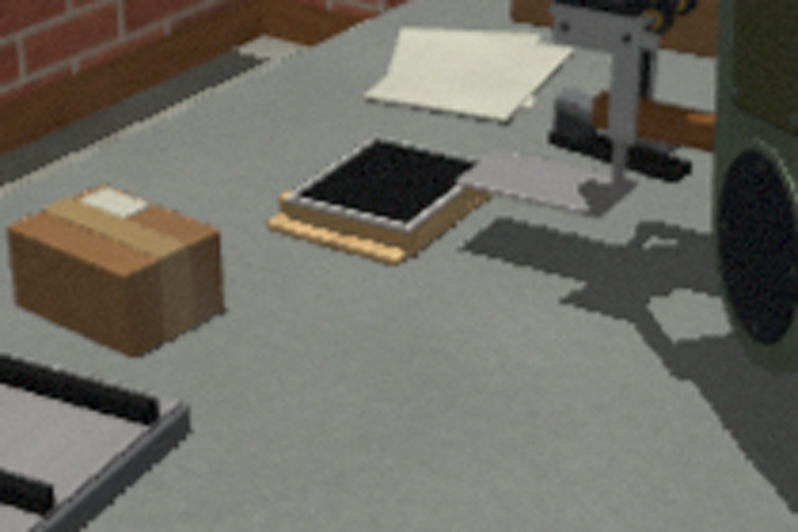

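Wrist view: blade front corners at (227,50) and (329,50) as predicted, with the panel's near edge at about row 32 and the rest edge at about row 43. The side view shows the blade level. I'll measure the panel and rest yaw from these edges.

```bash
python3 - <<'E'
from h import *
import pickle
c=pickle.load(open("w3.pkl","rb")); im=c["color"]
hsv=cv2.cvtColor(im,cv2.COLOR_RGB2HSV); H,S,V=[hsv[...,i].astype(int) for i in range(3)]
def fit(P,nm):
    vx,vy,x0,y0=cv2.fitLine(np.float32(P),cv2.DIST_HUBER,0,.01,.01).ravel(); print(nm,"dir",round(float(np.degrees(np.arctan2(vy,vx))),2),"pt",x0.round(1),y0.round(1),len(P))
light=(V>150)&(S<40); wood=(S>60)&(H<30)
# panel near (bottom) edge z=24..30
P=[];Q=[]
for u in range(195,366,3):
    r=np.where(light[20:46,u])[0]; 
    if len(r):
        # first light run
        k=r[0]
        while k+1<26 and light[20+k+1,u]: k+=1
        P.append(ray(c,u,20+k+.5,30)[:2]) if k<22 else 0
fit(P,"panel near edge")
for v in range(0,28):
    r=np.where(light[v,175:210])[0]
    if len(r): Q.append(ray(c,175+r[0]-.5,v,30)[:2])
fit(Q,"panel +y edge")
Q=[]
for v in range(0,28):
    r=np.where(light[v,355:385])[0]
    if len(r): Q.append(ray(c,355+r[-1]+.5,v,30)[:2])
fit(Q,"panel -y edge")
Q=[]
for v in range(0,36):
    r=np.where(wood[v,165:200])[0]
    if len(r): Q.append(ray(c,165+r[0]-.5,v,8)[:2])
fit(Q,"rest +y edge")
Q=[]
for u in list(range(182,225,3))+list(range(335,366,3)):
    r=np.where(wood[20:60,u])[0]
    if len(r): Q.append(ray(c,u,20+r[-1]+.5,8)[:2])
fit(Q[:14],"rest near L");fit(Q,"rest near all(z8)")
for u in (180,190,200,330,340,360,366): print(u,[tuple(im[v,u]) for v in ()], (np.where(wood[20:60,u])[0]+20).tolist())
E
```

```text
panel near edge dir -85.26 pt 590.8 -259.8 57
panel +y edge dir -32.18 pt 598.7 -182.4 28
panel -y edge dir 5.85 pt 610.5 -336.2 28
rest +y edge dir 2.31 pt 602.0 -171.4 36
rest near L dir -87.16 pt 586.5 -194.3 14
rest near all(z8) dir -87.45 pt 589.3 -258.3 26
180 [] [20, 21, 22, 23, 24, 25, 26, 27, 28, 29, 30, 31, 32, 33, 34, 35, 36, 37, 38]
190 [] [34, 35, 36, 37, 38, 39]
200 [] [36, 37, 38, 39, 40]
330 [] [36, 37, 38, 39, 40, 41, 42, 43, 44, 45]
340 [] [34, 35, 36, 37, 38, 39, 40, 41, 42, 43, 44, 45]
360 [] [36, 37, 38, 39, 40, 41, 42, 43, 44, 45, 46]
366 [] [35, 36, 37, 38, 39, 40, 41, 42, 43, 44, 45]
```

carry_out(
  moves=[
    {"tx": -0.001,"ty": -0.003,"tz": 0.008,"wx": 0,"wy": 0,"wz": 0.6,"hand": 0},
    {"tx": 0,"ty": 0,"tz": 0.015,"wx": 0,"wy": 0,"wz": 0,"hand": 0},
    {"tx": 0,"ty": 0,"tz": 0.015,"wx": 0,"wy": 0,"wz": 0,"hand": 0},
    {"tx": 0,"ty": 0,"tz": 0.008,"wx": 0,"wy": 0,"wz": 0,"hand": 0},
    {"tx": 0,"ty": 0,"tz": 0,"wx": 0,"wy": 0,"wz": 0,"hand": 0},
  ],
)

```text
t: 6.8
eef_pos: [430.7, -271.2, 68.7]
ee_rot: [0.999, 0.034, -0.001, -0.001]
wrist_force: [-0.2, 0.2, -2.4]
width: 21.7
grasp_force: 30.0
```

carry_out(
  moves=[
    {"tx": 0,"ty": 0,"tz": 0,"wx": 0,"wy": 0,"wz": 0,"hand": 0},
    {"tx": 0,"ty": 0,"tz": 0,"wx": 0,"wy": 0,"wz": 0,"hand": 0},
    {"tx": 0,"ty": 0,"tz": 0,"wx": 0,"wy": 0,"wz": 0,"hand": 0},
    {"tx": 0,"ty": 0,"tz": 0,"wx": 0,"wy": 0,"wz": 0,"hand": 0},
    {"tx": 0,"ty": 0,"tz": 0,"wx": 0,"wy": 0,"wz": 0,"hand": 0},
  ],
)

```text
t: 7.3
eef_pos: [432.2, -272.6, 70.8]
ee_rot: [0.999, 0.034, 0.0, 0.0]
wrist_force: [0.3, -0.2, -1.8]
width: 22.2
grasp_force: 30.0
```

```bash
python3 - <<'E'
from h import *
plan([577.2,-261.2,70.4],4.0)
E
```

```text
t 7.3 pos [ 432.2 -272.6   70.8] yaw 3.93 tilt tz [ 6.e-04 -5.e-04 -1.e+00] F [ 0.3 -0.2 -1.8] T [-0.    0.08  0.02] w 22.2 g 30.0
shift now-axes [145.5  -1.4   0.5]
shift target-axes [145.5  -1.2   0.4] turn [ 0.03 -0.03 -0.07]
```

carry_out(
  moves=[
    {"tx": 0.004,"ty": -0.0012,"tz": 0.0003,"wx": 0,"wy": 0,"wz": 0,"hand": 0},
    {"tx": 0.008,"ty": 0,"tz": 0,"wx": 0,"wy": 0,"wz": 0,"hand": 0},
    {"tx": 0.01,"ty": 0,"tz": 0,"wx": 0,"wy": 0,"wz": 0,"hand": 0},
    {"tx": 0.012,"ty": 0,"tz": 0,"wx": 0,"wy": 0,"wz": 0,"hand": 0},
    {"tx": 0.012,"ty": 0,"tz": 0,"wx": 0,"wy": 0,"wz": 0,"hand": 0},
  ],
)

```text
t: 7.8
eef_pos: [479.1, -267.9, 70.2]
ee_rot: [0.999, 0.034, 0.0, 0.0]
wrist_force: [-0.1, -0.1, -1.5]
width: 21.8
grasp_force: 30.0
```

```bash
python3 - <<'E'
from h import *
plan([577.2,-261.2,70.4],4.0)
E
```

```text
t 7.8 pos [ 479.1 -267.9   70.2] yaw 3.95 tilt tz [ 4.e-04 -1.e-04 -1.e+00] F [-0.1 -0.1 -1.5] T [0.03 0.05 0.03] w 21.8 g 30.0
shift now-axes [98.3  0.  -0.2]
shift target-axes [98.3  0.1 -0.2] turn [ 0.01 -0.02 -0.05]
```

Blade is about 30 mm into the channel with no contact; continuing.

carry_out(
  moves=[
    {"tx": 0.012,"ty": 0,"tz": 0,"wx": 0,"wy": 0,"wz": 0,"hand": 0},
    {"tx": 0.012,"ty": 0,"tz": 0,"wx": 0,"wy": 0,"wz": 0,"hand": 0},
    {"tx": 0.012,"ty": 0,"tz": 0,"wx": 0,"wy": 0,"wz": 0,"hand": 0},
    {"tx": 0.012,"ty": 0,"tz": 0,"wx": 0,"wy": 0,"wz": 0,"hand": 0},
    {"tx": 0.012,"ty": 0,"tz": 0,"wx": 0,"wy": 0,"wz": 0,"hand": 0},
  ],
)

```text
t: 8.3
eef_pos: [538.6, -263.8, 70.1]
ee_rot: [0.999, 0.034, -0.0, -0.0]
wrist_force: [0.1, -0.2, -1.9]
width: 21.7
grasp_force: 30.0
```

carry_out(
  moves=[
    {"tx": 0.012,"ty": 0,"tz": 0,"wx": 0,"wy": 0,"wz": 0,"hand": 0},
    {"tx": 0.01,"ty": 0,"tz": 0,"wx": 0,"wy": 0,"wz": 0,"hand": 0},
    {"tx": 0.008,"ty": 0,"tz": 0,"wx": 0,"wy": 0,"wz": 0,"hand": 0},
    {"tx": 0.004,"ty": 0,"tz": 0,"wx": 0,"wy": 0,"wz": 0,"hand": 0},
    {"tx": 0.002,"ty": 0,"tz": 0,"wx": 0,"wy": 0,"wz": 0,"hand": 0},
  ],
)

```text
t: 8.8
eef_pos: [573.8, -261.4, 70.0]
ee_rot: [0.999, 0.034, -0.0, -0.0]
wrist_force: [-0.1, 0.5, -1.2]
width: 21.9
grasp_force: 30.0
```

carry_out(
  moves=[
    {"tx": 0,"ty": 0,"tz": 0,"wx": 0,"wy": 0,"wz": 0,"hand": 0},
    {"tx": 0,"ty": 0,"tz": 0,"wx": 0,"wy": 0,"wz": 0,"hand": 0},
    {"tx": 0,"ty": 0,"tz": 0,"wx": 0,"wy": 0,"wz": 0,"hand": 0},
    {"tx": 0,"ty": 0,"tz": 0,"wx": 0,"wy": 0,"wz": 0,"hand": 0},
    {"tx": 0,"ty": 0,"tz": 0,"wx": 0,"wy": 0,"wz": 0,"hand": 0},
  ],
)

```text
t: 9.3
eef_pos: [573.4, -261.5, 70.2]
ee_rot: [0.999, 0.034, -0.0, -0.0]
wrist_force: [0.0, -0.6, -1.0]
width: 21.7
grasp_force: 30.0
```

```bash
python3 - <<'E'
from h import *
import pickle
plan([577.2,-261.2,70.4],4.0)
c=cap("wrist"); pickle.dump(c,open("w4.pkl","wb")); save("w4",c["color"])
E
```

```text
t 9.3 pos [ 573.4 -261.5   70.2] yaw 3.92 tilt tz [-0.  0. -1.] F [ 0.  -0.6 -1. ] T [ 0.02  0.04 -0.03] w 21.7 g 30.0
shift now-axes [ 3.9 -0.  -0.2]
shift target-axes [ 3.9 -0.  -0.2] turn [-0.    0.   -0.08]
```

View pics/w4.png

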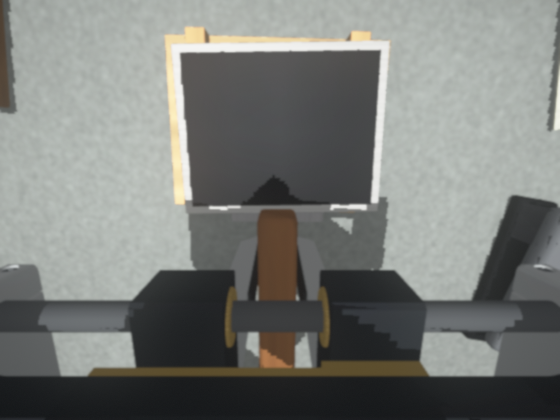

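Wrist view: blade fully under the panel (frame spans 178–388 × 42–212), panel undisturbed. I'll advance 3.5 mm and lift slowly.

carry_out(
  moves=[
    {"tx": 0.0015,"ty": 0,"tz": 0,"wx": 0,"wy": 0,"wz": 0,"hand": 0},
    {"tx": 0.002,"ty": 0,"tz": 0,"wx": 0,"wy": 0,"wz": 0,"hand": 0},
    {"tx": 0,"ty": 0,"tz": -0.002,"wx": 0,"wy": 0,"wz": 0,"hand": 0},
    {"tx": 0,"ty": 0,"tz": -0.002,"wx": 0,"wy": 0,"wz": 0,"hand": 0},
    {"tx": 0,"ty": 0,"tz": -0.002,"wx": 0,"wy": 0,"wz": 0,"hand": 0},
  ],
)

```text
t: 9.85
eef_pos: [577.1, -261.2, 76.4]
ee_rot: [0.999, 0.034, 0.0, 0.0]
wrist_force: [0.8, 0.8, -1.7]
width: 21.8
grasp_force: 30.0
```

carry_out(
  moves=[
    {"tx": 0,"ty": 0,"tz": -0.001,"wx": 0,"wy": 0,"wz": 0,"hand": 0},
    {"tx": 0,"ty": 0,"tz": -0.001,"wx": 0,"wy": 0,"wz": 0,"hand": 0},
    {"tx": 0,"ty": 0,"tz": -0.001,"wx": 0,"wy": 0,"wz": 0,"hand": 0},
    {"tx": 0,"ty": 0,"tz": -0.002,"wx": 0,"wy": 0,"wz": 0,"hand": 0},
    {"tx": 0,"ty": 0,"tz": -0.003,"wx": 0,"wy": 0,"wz": 0,"hand": 0},
  ],
)

```text
t: 10.35
eef_pos: [576.4, -260.8, 83.5]
ee_rot: [0.999, 0.034, -0.001, -0.0]
wrist_force: [-1.3, 0.4, -3.5]
width: 22.0
grasp_force: 30.0
```

carry_out(
  moves=[
    {"tx": 0,"ty": 0,"tz": -0.004,"wx": 0,"wy": 0,"wz": 0,"hand": 0},
    {"tx": 0,"ty": 0,"tz": -0.004,"wx": 0,"wy": 0,"wz": 0,"hand": 0},
    {"tx": 0,"ty": 0,"tz": -0.003,"wx": 0,"wy": 0,"wz": 0,"hand": 0},
    {"tx": 0,"ty": 0,"tz": -0.002,"wx": 0,"wy": 0,"wz": 0,"hand": 0},
    {"tx": 0,"ty": 0,"tz": 0,"wx": 0,"wy": 0,"wz": 0,"hand": 0},
  ],
)

```text
t: 10.85
eef_pos: [577.4, -261.4, 97.8]
ee_rot: [0.999, 0.034, 0.0, 0.0]
wrist_force: [0.5, -0.2, -4.8]
width: 21.7
grasp_force: 30.0
```

```bash
python3 - <<'E'
from h import *
import pickle
plan([577.2,-261.2,97.4],4.0)
c=cap("wrist"); pickle.dump(c,open("w5.pkl","wb")); s=cap("side"); pickle.dump(s,open("s5.pkl","wb"))
a=cv2.resize(c["color"][0:260,140:420],None,fx=1.4,fy=1.4,interpolation=cv2.INTER_CUBIC); b=cv2.resize(s["color"][120:240,200:350],(392,364),interpolation=cv2.INTER_CUBIC)
save("m5",np.hstack([a,b]))
E
```

```text
t 10.85 pos [ 577.4 -261.4   97.8] yaw 3.93 tilt tz [ 9.e-04 -6.e-04 -1.e+00] F [ 0.5 -0.2 -4.8] T [ 0.07  0.24 -0.  ] w 21.7 g 30.0
shift now-axes [-0.1 -0.2  0.4]
shift target-axes [-0.1 -0.2  0.4] turn [ 0.04 -0.05 -0.07]
```

View pics/m5.png

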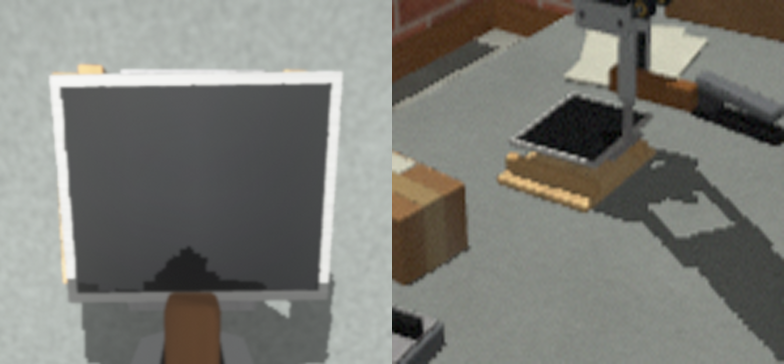

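Panel is lifted off the rest and riding level on the blade; the wrist crop shows it square on the blade. Now measuring the panel relative to the tool, and checking the scale pose against the earlier wrist picture.

```bash
cat >> h.py <<'E'
def panel_in_wrist(c,z,roi=(140,0,420,225)):
    hsv=cv2.cvtColor(c["color"],cv2.COLOR_RGB2HSV); V=hsv[...,2].astype(int);S=hsv[...,1].astype(int)
    L=((V>190)&(S<45)); out={}
    def fit(P,n):
        vx,vy,x,y=cv2.fitLine(np.float32(P),cv2.DIST_HUBER,0,.01,.01).ravel(); print(n,"dir",round(float(np.degrees(np.arctan(vy/vx))),2),x.round(1),y.round(1),len(P)); return np.array([x,y,vx,vy])
    u0,v0,u1,v1=roi; mid=(u0+u1)//2
    Pl=[];Pr=[];Pt=[]
    for v in range(v0+60,v1-30,2):
        r=np.where(L[v,u0:mid])[0]; q=np.where(L[v,mid:u1])[0]
        if len(r): Pl.append(ray(c,u0+r[0]-.5,v,z)[:2])
        if len(q): Pr.append(ray(c,mid+q[-1]+.5,v,z)[:2])
    for u in range(mid-70,mid+70,2):
        # lowest light px above glass centre = inner edge of the far frame bar
        q=np.where(V[v0:v0+110,u]<90)[0]
        if len(q): Pt.append(ray(c,u,v0+q[0]-.5,z)[:2])
    return fit(Pl,"+y edge"),fit(Pr,"-y edge"),fit(Pt,"far inner edge")
E
python3 - <<'E'
from h import *
import pickle
c=pickle.load(open("w5.pkl","rb")); panel_in_wrist(c,50.4)
c=pickle.load(open("w4.pkl","rb")); print("on rest"); panel_in_wrist(c,30)
c=pickle.load(open("w2.pkl","rb")); V=cv2.cvtColor(c["color"],cv2.COLOR_RGB2HSV)[...,2]
m=(V[:192,:180]<70).astype(np.uint8); n,l,s,_=cv2.connectedComponentsWithStats(m)
a=np.radians(7.4);o=np.array([621.9,212.9])
for i in range(1,n):
    if s[i,4]<300: continue
    vv,uu=np.where(l==i); P=np.array([ray(c,u,v,42)[:2] for u,v in zip(uu,vv)])-o
    X=P@[np.cos(a),np.sin(a)];Y=P@[-np.sin(a),np.cos(a)]
    for lo in(-70,-50,-30,-10,10):
        k=(X>lo)&(X<lo+15)
        if k.sum(): print(i,s[i,4],"x>",lo,"y",Y[k].min().round(1),Y[k].max().round(1),"xmin",X.min().round(1))
E
```

```text
+y edge dir -20.11 654.6 -165.8 68
-y edge dir 4.72 662.8 -332.3 68
far inner edge dir -84.38 702.8 -257.5 70
on rest
+y edge dir -13.23 646.5 -161.7 68
-y edge dir 4.72 659.4 -333.3 68
far inner edge dir -80.7 701.2 -254.9 70
1 3737 x> -70 y -68.4 -51.0 xmin -69.6
1 3737 x> -50 y -68.6 -50.9 xmin -69.6
1 3737 x> -30 y -68.6 -50.8 xmin -69.6
1 3737 x> -10 y -68.7 -50.4 xmin -69.6
1 3737 x> 10 y -68.9 -50.4 xmin -69.6
2 806 x> -70 y -103.9 -100.3 xmin -77.2
2 806 x> -50 y -103.8 -100.3 xmin -77.2
2 806 x> -30 y -104.0 -100.3 xmin -77.2
2 806 x> -10 y -103.9 -100.0 xmin -77.2
2 806 x> 10 y -104.3 -99.9 xmin -77.2
4 1608 x> -70 y 41.8 65.4 xmin -70.1
4 1608 x> -50 y 41.8 65.6 xmin -70.1
4 1608 x> -30 y 41.6 65.8 xmin -70.1
4 1608 x> -10 y 41.5 60.6 xmin -70.1
4 1608 x> 10 y 41.7 46.6 xmin -70.1
```

Scale pose confirmed within about 1 mm: (622,213), yaw 7.4°. The panel sits 73.7 mm ahead of the TCP. Retracting and rising gently, then crossing in front of the carton.

carry_out(
  moves=[
    {"tx": -0.004,"ty": 0,"tz": -0.003,"wx": 0,"wy": 0,"wz": 0,"hand": 0},
    {"tx": -0.008,"ty": 0,"tz": -0.004,"wx": 0,"wy": 0,"wz": 0,"hand": 0},
    {"tx": -0.012,"ty": 0,"tz": -0.004,"wx": 0,"wy": 0,"wz": 0,"hand": 0},
    {"tx": -0.015,"ty": 0,"tz": -0.004,"wx": 0,"wy": 0,"wz": 0,"hand": 0},
    {"tx": -0.016,"ty": 0,"tz": -0.004,"wx": 0,"wy": 0,"wz": 0,"hand": 0},
  ],
)

```text
t: 11.45
eef_pos: [520.9, -265.0, 116.7]
ee_rot: [0.999, 0.034, -0.0, 0.0]
wrist_force: [-0.6, -0.9, -4.3]
width: 21.7
grasp_force: 30.0
```

carry_out(
  moves=[
    {"tx": -0.016,"ty": 0,"tz": -0.004,"wx": 0,"wy": 0,"wz": 0,"hand": 0},
    {"tx": -0.015,"ty": 0,"tz": -0.004,"wx": 0,"wy": 0,"wz": 0,"hand": 0},
    {"tx": -0.012,"ty": 0,"tz": -0.003,"wx": 0,"wy": 0,"wz": 0,"hand": 0},
    {"tx": -0.008,"ty": -0.003,"tz": -0.002,"wx": 0,"wy": 0,"wz": 0,"hand": 0},
    {"tx": -0.004,"ty": -0.006,"tz": 0,"wx": 0,"wy": 0,"wz": 0,"hand": 0},
  ],
)

```text
t: 11.95
eef_pos: [466.1, -260.1, 129.7]
ee_rot: [0.999, 0.034, 0.0, 0.0]
wrist_force: [-0.2, 0.3, -4.2]
width: 21.8
grasp_force: 30.0
```

carry_out(
  moves=[
    {"tx": 0,"ty": -0.01,"tz": 0,"wx": 0,"wy": 0,"wz": 0,"hand": 0},
    {"tx": 0,"ty": -0.015,"tz": 0,"wx": 0,"wy": 0,"wz": 0,"hand": 0},
    {"tx": 0,"ty": -0.02,"tz": 0,"wx": 0,"wy": 0,"wz": 0,"hand": 0},
    {"tx": 0,"ty": -0.025,"tz": 0,"wx": 0,"wy": 0,"wz": 0,"hand": 0},
    {"tx": 0,"ty": -0.025,"tz": 0,"wx": 0,"wy": 0,"wz": 0,"hand": 0},
  ],
)

```text
t: 12.45
eef_pos: [460.2, -162.7, 128.9]
ee_rot: [0.999, 0.035, -0.0, -0.0]
wrist_force: [-0.0, -0.4, -4.0]
width: 21.8
grasp_force: 30.0
```

carry_out(
  moves=[
    {"tx": 0,"ty": -0.025,"tz": 0,"wx": 0,"wy": 0,"wz": 0,"hand": 0},
    {"tx": 0,"ty": -0.025,"tz": 0,"wx": 0,"wy": 0,"wz": 0,"hand": 0},
    {"tx": 0,"ty": -0.025,"tz": 0,"wx": 0,"wy": 0,"wz": 0,"hand": 0},
    {"tx": 0,"ty": -0.025,"tz": 0,"wx": 0,"wy": 0,"wz": 0,"hand": 0},
    {"tx": 0,"ty": -0.025,"tz": 0,"wx": 0,"wy": 0,"wz": 0,"hand": 0},
  ],
)

```text
t: 12.95
eef_pos: [451.2, -37.7, 129.0]
ee_rot: [0.999, 0.035, -0.0, -0.0]
wrist_force: [0.5, 0.6, -4.1]
width: 21.5
grasp_force: 30.0
```

carry_out(
  moves=[
    {"tx": 0,"ty": -0.025,"tz": 0,"wx": 0,"wy": 0,"wz": 0,"hand": 0},
    {"tx": 0,"ty": -0.025,"tz": 0,"wx": 0,"wy": 0,"wz": 0,"hand": 0},
    {"tx": 0,"ty": -0.025,"tz": 0,"wx": 0,"wy": 0,"wz": 0,"hand": 0},
    {"tx": 0,"ty": -0.025,"tz": 0,"wx": 0,"wy": 0,"wz": 0,"hand": 0},
    {"tx": 0,"ty": -0.025,"tz": 0,"wx": 0,"wy": 0,"wz": 0,"hand": 0},
  ],
)

```text
t: 13.45
eef_pos: [442.2, 86.9, 129.0]
ee_rot: [0.999, 0.035, -0.0, -0.0]
wrist_force: [0.4, -0.4, -4.3]
width: 22.1
grasp_force: 30.0
```

```bash
python3 - <<'E'
from h import *
plan([548.5,206.1,128],6.6)
E
```

```text
t 13.45 pos [442.2  86.9 129. ] yaw 4.01 tilt tz [-3.e-04  9.e-04 -1.e+00] F [ 0.4 -0.4 -4.3] T [-0.03  0.16 -0.01] w 22.1 g 30.0
shift now-axes [ 114.4 -111.5    1.1]
shift target-axes [ 119.3 -106.2    1. ] turn [-0.05  0.01 -2.59]
```

carry_out(
  moves=[
    {"tx": 0,"ty": -0.022,"tz": 0,"wx": 0,"wy": 0,"wz": 0,"hand": 0},
    {"tx": 0,"ty": -0.019,"tz": 0,"wx": 0,"wy": 0,"wz": 0,"hand": 0},
    {"tx": 0,"ty": -0.016,"tz": 0,"wx": 0,"wy": 0,"wz": 0,"hand": 0},
    {"tx": 0,"ty": -0.013,"tz": 0,"wx": 0,"wy": 0,"wz": 0,"hand": 0},
    {"tx": 0,"ty": -0.011,"tz": 0,"wx": 0,"wy": 0,"wz": 0,"hand": 0},
  ],
)

```text
t: 13.95
eef_pos: [436.8, 166.9, 129.0]
ee_rot: [0.999, 0.035, -0.0, -0.0]
wrist_force: [-0.1, -0.3, -4.3]
width: 21.8
grasp_force: 30.0
```

carry_out(
  moves=[
    {"tx": 0,"ty": -0.009,"tz": 0,"wx": 0,"wy": 0,"wz": -0.5,"hand": 0},
    {"tx": 0,"ty": -0.007,"tz": 0,"wx": 0,"wy": 0,"wz": -0.7,"hand": 0},
    {"tx": 0,"ty": -0.005,"tz": 0,"wx": 0,"wy": 0,"wz": -0.7,"hand": 0},
    {"tx": 0.003,"ty": -0.003,"tz": 0,"wx": 0,"wy": 0,"wz": -0.7,"hand": 0},
    {"tx": 0.006,"ty": 0,"tz": 0,"wx": 0,"wy": 0,"wz": 0,"hand": 0},
  ],
)

```text
t: 14.45
eef_pos: [444.5, 190.3, 129.0]
ee_rot: [0.998, 0.057, -0.0, 0.0]
wrist_force: [0.2, 0.7, -4.3]
width: 22.0
grasp_force: 30.0
```

carry_out(
  moves=[
    {"tx": 0.01,"ty": 0,"tz": 0,"wx": 0,"wy": 0,"wz": 0,"hand": 0},
    {"tx": 0.013,"ty": 0,"tz": 0,"wx": 0,"wy": 0,"wz": 0,"hand": 0},
    {"tx": 0.015,"ty": 0,"tz": 0,"wx": 0,"wy": 0,"wz": 0,"hand": 0},
    {"tx": 0.015,"ty": 0,"tz": 0,"wx": 0,"wy": 0,"wz": 0,"hand": 0},
    {"tx": 0.015,"ty": 0,"tz": 0,"wx": 0,"wy": 0,"wz": 0,"hand": 0},
  ],
)

```text
t: 14.95
eef_pos: [514.0, 197.7, 129.1]
ee_rot: [0.998, 0.057, 0.0, 0.0]
wrist_force: [-0.5, 0.4, -4.7]
width: 21.6
grasp_force: 30.0
```

carry_out(
  moves=[
    {"tx": 0.013,"ty": 0,"tz": 0,"wx": 0,"wy": 0,"wz": 0,"hand": 0},
    {"tx": 0.01,"ty": 0,"tz": 0,"wx": 0,"wy": 0,"wz": 0,"hand": 0},
    {"tx": 0.007,"ty": 0,"tz": 0,"wx": 0,"wy": 0,"wz": 0,"hand": 0},
    {"tx": 0.004,"ty": 0,"tz": 0,"wx": 0,"wy": 0,"wz": 0,"hand": 0},
    {"tx": 0,"ty": 0,"tz": 0,"wx": 0,"wy": 0,"wz": 0,"hand": 0},
  ],
)

```text
t: 15.45
eef_pos: [546.2, 201.7, 129.0]
ee_rot: [0.998, 0.057, -0.0, 0.0]
wrist_force: [0.6, -0.8, -4.6]
width: 21.8
grasp_force: 30.0
```

carry_out(
  moves=[
    {"tx": 0,"ty": 0,"tz": 0,"wx": 0,"wy": 0,"wz": 0,"hand": 0},
    {"tx": 0,"ty": 0,"tz": 0,"wx": 0,"wy": 0,"wz": 0,"hand": 0},
    {"tx": 0,"ty": 0,"tz": 0,"wx": 0,"wy": 0,"wz": 0,"hand": 0},
    {"tx": 0,"ty": 0,"tz": 0,"wx": 0,"wy": 0,"wz": 0,"hand": 0},
    {"tx": 0,"ty": 0,"tz": 0,"wx": 0,"wy": 0,"wz": 0,"hand": 0},
  ],
)

```text
t: 15.95
eef_pos: [545.7, 201.8, 129.3]
ee_rot: [0.998, 0.057, 0.0, -0.0]
wrist_force: [0.9, -0.3, -4.7]
width: 21.9
grasp_force: 30.0
```

```bash
python3 - <<'E'
from h import *
import pickle
plan([548.5,206.1,102],6.6)
c=cap("wrist"); pickle.dump(c,open("w6.pkl","wb")); save("w6",c["color"]); t=cap("top"); pickle.dump(t,open("t6.pkl","wb")); save("t6",t["color"])
panel_in_wrist(c,128.5-56.4+9)
c=pickle.load(open("w5.pkl","rb")); 
E
```

```text
t 15.95 pos [545.7 201.8 129.3] yaw 6.54 tilt tz [ 1.e-04  1.e-04 -1.e+00] F [ 0.9 -0.3 -4.7] T [-0.07  0.29 -0.  ] w 21.9 g 30.0
shift now-axes [ 3.2 -3.9 27.3]
shift target-axes [ 3.2 -3.9 27.3] turn [-0.   -0.01 -0.06]
+y edge dir -7.59 626.8 295.4 68
-y edge dir 7.31 630.1 134.3 68
far inner edge dir 79.42 701.9 217.1 70
```

View pics/w6.png

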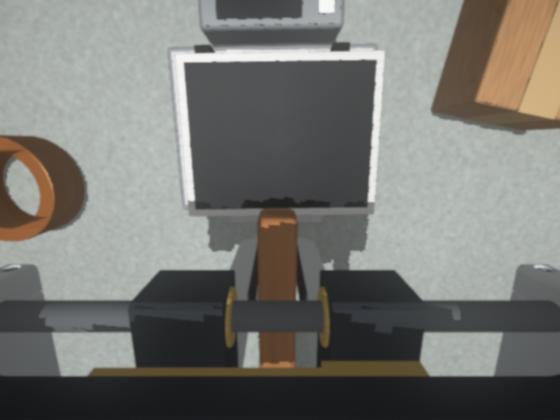

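Wrist view: panel (170–385 × 50–215) is over the scale and nearly square, with rib ends at (203,48) and (341,46). I'll check for slip along the blade numerically (the last of the picture views is used) before lowering.

```bash
python3 - <<'E'
from h import *
import pickle
for f in("w5","w6"):
    c=pickle.load(open(f+".pkl","rb")); V=cv2.cvtColor(c["color"],cv2.COLOR_RGB2GRAY).astype(int)
    print(f,[(u,[int(v) for v in np.where(np.abs(np.diff(V[25:110,u]))>40)[0]+25]) for u in(220,250,280,310,340)])
c=pickle.load(open("t6.pkl","rb")); hsv=cv2.cvtColor(c["color"],cv2.COLOR_RGB2HSV)
V=hsv[...,2].astype(int)
z=129.3-56.4+9; u,v=proj(c,[618,208,z]); print("expect px",u,v)
m=(V<75).astype(np.uint8); n,l,s,_=cv2.connectedComponentsWithStats(m)
w=l[int(v)-25:int(v)+10,int(u)-20:int(u)+20]; i=np.bincount(w[w>0]).argmax(); print(s[i])
cs,_=cv2.findContours((l==i).astype(np.uint8),cv2.RETR_EXTERNAL,cv2.CHAIN_APPROX_NONE)
P=np.float32([ray(c,a,b,z)[:2] for a,b in cs[0][:,0]]); print(cv2.minAreaRect(P))
E
```

```text
w5 [(220, [60, 61]), (250, [60, 61]), (280, [60]), (310, [59, 60]), (340, [59, 60])]
w6 [(220, [61, 62]), (250, [60, 61]), (280, [60, 61]), (310, [59, 60]), (340, [50, 51, 58, 59])]
expect px 193.80476601694653 141.9057467112503
[ 184  104   40  122 1833]
((563.9406127929688, 172.0928192138672), (320.5308837890625, 82.93678283691406), 9.076976776123047)
```

No slip. Correcting laterally and lowering to just above the ribs.

carry_out(
  moves=[
    {"tx": 0.001,"ty": -0.001,"tz": 0.003,"wx": 0,"wy": 0,"wz": 0,"hand": 0},
    {"tx": 0.001,"ty": -0.0015,"tz": 0.006,"wx": 0,"wy": 0,"wz": 0,"hand": 0},
    {"tx": 0.001,"ty": -0.0014,"tz": 0.007,"wx": 0,"wy": 0,"wz": -0.1,"hand": 0},
    {"tx": 0,"ty": 0,"tz": 0.006,"wx": 0,"wy": 0,"wz": 0,"hand": 0},
    {"tx": 0,"ty": 0,"tz": 0.004,"wx": 0,"wy": 0,"wz": 0,"hand": 0},
  ],
)

```text
t: 16.55
eef_pos: [547.6, 205.9, 101.8]
ee_rot: [0.998, 0.058, -0.001, 0.0]
wrist_force: [-0.1, -0.1, -5.8]
width: 21.7
grasp_force: 30.0
```

carry_out(
  moves=[
    {"tx": 0,"ty": 0,"tz": 0.002,"wx": 0,"wy": 0,"wz": 0,"hand": 0},
    {"tx": 0,"ty": 0,"tz": 0,"wx": 0,"wy": 0,"wz": 0,"hand": 0},
    {"tx": 0,"ty": 0,"tz": 0,"wx": 0,"wy": 0,"wz": 0,"hand": 0},
    {"tx": 0,"ty": 0,"tz": 0,"wx": 0,"wy": 0,"wz": 0,"hand": 0},
    {"tx": 0,"ty": 0,"tz": 0,"wx": 0,"wy": 0,"wz": 0,"hand": 0},
  ],
)

```text
t: 17.05
eef_pos: [548.7, 206.0, 101.6]
ee_rot: [0.998, 0.058, 0.0, -0.0]
wrist_force: [0.2, -0.4, -3.9]
width: 21.6
grasp_force: 30.0
```

```bash
python3 - <<'E'
from h import *
import pickle
plan([548.5,206.1,88],6.6)
c=cap("wrist"); pickle.dump(c,open("w7.pkl","wb")); z=ctrl.read_state()["eef_pos"][2]-56.4+9
panel_in_wrist(c,z)
E
```

```text
t 17.05 pos [548.7 206.  101.6] yaw 6.63 tilt tz [ 8.e-04  1.e-04 -1.e+00] F [ 0.2 -0.4 -3.9] T [-0.01  0.24 -0.01] w 21.6 g 30.0
shift now-axes [-0.2 -0.1 13.6]
shift target-axes [-0.2 -0.1 13.6] turn [-0.   -0.04  0.03]
+y edge dir -6.04 629.3 302.9 68
-y edge dir 7.31 630.8 136.2 68
far inner edge dir 86.57 708.5 224.3 70
```

```bash
python3 - <<'E'
from h import *
import pickle
for f in("w5","w6","w7"):
    c=pickle.load(open(f+".pkl","rb")); V=cv2.cvtColor(c["color"],cv2.COLOR_RGB2GRAY).astype(int)
    print(f,[(v,[int(np.where(V[v,150:230]<100)[0][-1*0+0]+150) if 0 else int(150+np.where(V[v,150:260]>120)[0][-1]), int(320+np.where(V[v,320:380]>120)[0][0])]) for v in(80,110,140,170)],
     [(u,int(25+np.where(V[25:100,u]>120)[0][-1])) for u in(230,280,330)])
E
```

```text
w5 [(80, [185, 374]), (110, [188, 373]), (140, [190, 371]), (170, [192, 369])] [(230, 62), (280, 61), (330, 60)]
w6 [(80, [185, 374]), (110, [188, 373]), (140, [190, 371]), (170, [192, 369])] [(230, 62), (280, 61), (330, 60)]
w7 [(80, [185, 375]), (110, [188, 373]), (140, [190, 371]), (170, [192, 369])] [(230, 61), (280, 61), (330, 60)]
```

No slip at all; the edge reading was contaminated by the bright pan. Lowering gently onto the ribs.

carry_out(
  moves=[
    {"tx": 0,"ty": 0,"tz": 0.001,"wx": 0,"wy": 0,"wz": 0,"hand": 0},
    {"tx": 0,"ty": 0,"tz": 0.001,"wx": 0,"wy": 0,"wz": 0,"hand": 0},
    {"tx": 0,"ty": 0,"tz": 0.001,"wx": 0,"wy": 0,"wz": 0,"hand": 0},
    {"tx": 0,"ty": 0,"tz": 0.001,"wx": 0,"wy": 0,"wz": 0,"hand": 0},
    {"tx": 0,"ty": 0,"tz": 0.001,"wx": 0,"wy": 0,"wz": 0,"hand": 0},
  ],
)

```text
t: 17.6
eef_pos: [548.3, 206.0, 96.0]
ee_rot: [0.998, 0.058, -0.0, -0.0]
wrist_force: [-0.2, -0.5, -5.0]
width: 21.8
grasp_force: 30.0
```

carry_out(
  moves=[
    {"tx": 0,"ty": 0,"tz": 0.0007,"wx": 0,"wy": 0,"wz": 0,"hand": 0},
    {"tx": 0,"ty": 0,"tz": 0.0007,"wx": 0,"wy": 0,"wz": 0,"hand": 0},
    {"tx": 0,"ty": 0,"tz": 0.0007,"wx": 0,"wy": 0,"wz": 0,"hand": 0},
    {"tx": 0,"ty": 0,"tz": 0.0007,"wx": 0,"wy": 0,"wz": 0,"hand": 0},
    {"tx": 0,"ty": 0,"tz": 0.0007,"wx": 0,"wy": 0,"wz": 0,"hand": 0},
  ],
)

```text
t: 18.1
eef_pos: [548.8, 206.1, 93.0]
ee_rot: [0.998, 0.058, 0.0, -0.0]
wrist_force: [-0.6, 0.1, -2.4]
width: 21.6
grasp_force: 30.0
```

carry_out(
  moves=[
    {"tx": 0,"ty": 0,"tz": 0.001,"wx": 0,"wy": 0,"wz": 0,"hand": 0},
    {"tx": 0,"ty": 0,"tz": 0.001,"wx": 0,"wy": 0,"wz": 0,"hand": 0},
    {"tx": 0,"ty": 0,"tz": 0.001,"wx": 0,"wy": 0,"wz": 0,"hand": 0},
    {"tx": 0,"ty": 0,"tz": 0.001,"wx": 0,"wy": 0,"wz": 0,"hand": 0},
    {"tx": 0,"ty": 0,"tz": 0.001,"wx": 0,"wy": 0,"wz": 0,"hand": 0},
  ],
)

```text
t: 18.6
eef_pos: [548.3, 206.0, 87.5]
ee_rot: [0.998, 0.058, -0.0, 0.0]
wrist_force: [-0.8, -0.3, -1.3]
width: 21.7
grasp_force: 30.0
```

carry_out(
  moves=[
    {"tx": 0,"ty": 0,"tz": 0,"wx": 0,"wy": 0,"wz": 0,"hand": 0},
    {"tx": 0,"ty": 0,"tz": 0,"wx": 0,"wy": 0,"wz": 0,"hand": 0},
    {"tx": 0,"ty": 0,"tz": 0,"wx": 0,"wy": 0,"wz": 0,"hand": 0},
    {"tx": 0,"ty": 0,"tz": 0,"wx": 0,"wy": 0,"wz": 0,"hand": 0},
    {"tx": 0,"ty": 0,"tz": 0,"wx": 0,"wy": 0,"wz": 0,"hand": 0},
  ],
)

```text
t: 19.1
eef_pos: [548.4, 206.0, 87.7]
ee_rot: [0.998, 0.058, 0.0, -0.0]
wrist_force: [0.1, 1.3, -1.4]
width: 22.1
grasp_force: 30.0
```

```bash
python3 - <<'E'
from h import *
import pickle
plan([548.5,206.1,88],6.6)
c=cap("wrist"); pickle.dump(c,open("w8.pkl","wb"))
V=cv2.cvtColor(c["color"],cv2.COLOR_RGB2GRAY).astype(int)
print([(v,[int(150+np.where(V[v,150:260]>120)[0][-1]), int(320+np.where(V[v,320:380]>120)[0][0])]) for v in(80,110,140,170)],[(u,int(25+np.where(V[25:100,u]>120)[0][-1])) for u in(230,280,330)])
E
```

```text
t 19.1 pos [548.4 206.   87.7] yaw 6.63 tilt tz [ 2.e-04  0.e+00 -1.e+00] F [ 0.1  1.3 -1.4] T [ 0.01  0.06 -0.01] w 22.1 g 30.0
shift now-axes [ 0.1 -0.1 -0.3]
shift target-axes [ 0.1 -0.1 -0.3] turn [ 0.   -0.01  0.03]
[(80, [181, 378]), (110, [184, 376]), (140, [187, 374]), (170, [189, 373])] [(230, 58), (280, 58), (330, 57)]
```

Panel weight is off the blade (wrist force back to −1.4 N). Drawing the spatula straight out.

carry_out(
  moves=[
    {"tx": -0.004,"ty": 0,"tz": 0,"wx": 0,"wy": 0,"wz": 0,"hand": 0},
    {"tx": -0.007,"ty": 0,"tz": 0,"wx": 0,"wy": 0,"wz": 0,"hand": 0},
    {"tx": -0.01,"ty": 0,"tz": 0,"wx": 0,"wy": 0,"wz": 0,"hand": 0},
    {"tx": -0.012,"ty": 0,"tz": 0,"wx": 0,"wy": 0,"wz": 0,"hand": 0},
    {"tx": -0.013,"ty": 0,"tz": 0,"wx": 0,"wy": 0,"wz": 0,"hand": 0},
  ],
)

```text
t: 19.65
eef_pos: [501.3, 200.5, 87.6]
ee_rot: [0.998, 0.058, -0.0, 0.0]
wrist_force: [-0.0, -0.2, -2.0]
width: 21.8
grasp_force: 30.0
```

carry_out(
  moves=[
    {"tx": -0.013,"ty": 0,"tz": 0,"wx": 0,"wy": 0,"wz": 0,"hand": 0},
    {"tx": -0.013,"ty": 0,"tz": 0,"wx": 0,"wy": 0,"wz": 0,"hand": 0},
    {"tx": -0.013,"ty": 0,"tz": 0,"wx": 0,"wy": 0,"wz": 0,"hand": 0},
    {"tx": -0.013,"ty": 0,"tz": 0,"wx": 0,"wy": 0,"wz": 0,"hand": 0},
    {"tx": -0.013,"ty": 0,"tz": 0,"wx": 0,"wy": 0,"wz": 0,"hand": 0},
  ],
)

```text
t: 20.15
eef_pos: [436.7, 193.0, 87.7]
ee_rot: [0.998, 0.058, -0.0, 0.0]
wrist_force: [0.4, -0.3, -1.8]
width: 21.8
grasp_force: 30.0
```

carry_out(
  moves=[
    {"tx": -0.013,"ty": 0,"tz": 0,"wx": 0,"wy": 0,"wz": 0,"hand": 0},
    {"tx": -0.013,"ty": 0,"tz": 0,"wx": 0,"wy": 0,"wz": 0,"hand": 0},
    {"tx": -0.012,"ty": 0,"tz": 0,"wx": 0,"wy": 0,"wz": 0,"hand": 0},
    {"tx": -0.009,"ty": 0,"tz": 0,"wx": 0,"wy": 0,"wz": 0,"hand": 0},
    {"tx": -0.005,"ty": 0,"tz": 0,"wx": 0,"wy": 0,"wz": 0,"hand": 0},
  ],
)

```text
t: 20.65
eef_pos: [385.4, 187.1, 87.6]
ee_rot: [0.998, 0.058, -0.0, 0.0]
wrist_force: [-0.9, 0.7, -1.1]
width: 21.7
grasp_force: 30.0
```

```bash
python3 - <<'E'
from h import *
import pickle
plan([450,-20,87.5],6.6)
c=cap("wrist"); pickle.dump(c,open("w9.pkl","wb")); save("w9",c["color"])
c=cap("top"); pickle.dump(c,open("t9.pkl","wb")); V=cv2.cvtColor(c["color"],cv2.COLOR_RGB2HSV)[...,2]
u,v=proj(c,[622,213,48]);print(u,v)
m=(V<75).astype(np.uint8); n,l,s,_=cv2.connectedComponentsWithStats(m); i=l[int(v),int(u)]; print(i,s[i])
if i:
    cs,_=cv2.findContours((l==i).astype(np.uint8),cv2.RETR_EXTERNAL,cv2.CHAIN_APPROX_NONE)
    P=np.float32([ray(c,a,b,48)[:2] for a,b in cs[0][:,0]]); print(cv2.minAreaRect(P))
E
```

```text
t 20.65 pos [385.4 187.1  87.6] yaw 6.64 tilt tz [-2.e-04 -0.e+00 -1.e+00] F [-0.9  0.7 -1.1] T [0.04 0.04 0.02] w 21.7 g 30.0
shift now-axes [4.020e+01 2.131e+02 1.000e-01]
shift target-axes [4.030e+01 2.131e+02 1.000e-01] turn [-0.    0.01  0.04]
194.1272023745994 143.18389594481206
35 [ 168  122   54   45 1968]
((620.1276245117188, 212.9457244873047), (107.0531997680664, 135.48806762695312), 7.161816596984863)
```

Panel is on the scale: glass centre (620,213), yaw 7.2°, centred and square. Moving the spatula to the bare desk.

carry_out(
  moves=[
    {"tx": 0,"ty": 0.008,"tz": 0,"wx": 0,"wy": 0,"wz": 0,"hand": 0},
    {"tx": 0,"ty": 0.018,"tz": 0,"wx": 0,"wy": 0,"wz": 0,"hand": 0},
    {"tx": 0,"ty": 0.026,"tz": 0,"wx": 0,"wy": 0,"wz": 0,"hand": 0},
    {"tx": 0,"ty": 0.028,"tz": 0,"wx": 0,"wy": 0,"wz": 0,"hand": 0},
    {"tx": 0,"ty": 0.028,"tz": 0,"wx": 0,"wy": 0,"wz": 0,"hand": 0},
  ],
)

```text
t: 21.25
eef_pos: [399.7, 78.4, 87.9]
ee_rot: [0.998, 0.058, 0.0, 0.0]
wrist_force: [-0.4, -0.1, -2.3]
width: 21.9
grasp_force: 30.0
```

carry_out(
  moves=[
    {"tx": 0.003,"ty": 0.028,"tz": 0,"wx": 0,"wy": 0,"wz": 0,"hand": 0},
    {"tx": 0.01,"ty": 0.028,"tz": 0,"wx": 0,"wy": 0,"wz": 0,"hand": 0},
    {"tx": 0.013,"ty": 0.024,"tz": 0,"wx": 0,"wy": 0,"wz": 0,"hand": 0},
    {"tx": 0.01,"ty": 0.016,"tz": 0,"wx": 0,"wy": 0,"wz": 0,"hand": 0},
    {"tx": 0.004,"ty": 0.008,"tz": 0,"wx": 0,"wy": 0,"wz": 0,"hand": 0},
  ],
)

```text
t: 21.75
eef_pos: [452.3, -20.5, 87.9]
ee_rot: [0.998, 0.057, 0.001, 0.0]
wrist_force: [0.3, 0.4, -2.1]
width: 21.9
grasp_force: 30.0
```

carry_out(
  moves=[
    {"tx": 0,"ty": 0,"tz": 0.007,"wx": 0,"wy": 0,"wz": 0,"hand": 0},
    {"tx": 0,"ty": 0,"tz": 0.009,"wx": 0,"wy": 0,"wz": 0,"hand": 0},
    {"tx": 0,"ty": 0,"tz": 0.007,"wx": 0,"wy": 0,"wz": 0,"hand": 0},
    {"tx": 0,"ty": 0,"tz": 0.003,"wx": 0,"wy": 0,"wz": 0,"hand": 0},
    {"tx": 0,"ty": 0,"tz": 0.001,"wx": 0,"wy": 0,"wz": 0,"hand": 0},
  ],
)

```text
t: 22.25
eef_pos: [449.6, -18.0, 59.7]
ee_rot: [0.998, 0.058, -0.001, -0.0]
wrist_force: [0.6, -0.3, -2.4]
width: 22.2
grasp_force: 30.0
```

carry_out(
  moves=[
    {"tx": 0,"ty": 0,"tz": 0.001,"wx": 0,"wy": 0,"wz": 0,"hand": 0},
    {"tx": 0,"ty": 0,"tz": 0.001,"wx": 0,"wy": 0,"wz": 0,"hand": 0},
    {"tx": 0,"ty": 0,"tz": 0.001,"wx": 0,"wy": 0,"wz": 0,"hand": 0},
    {"tx": 0,"ty": 0,"tz": 0,"wx": 0,"wy": 0,"wz": 0,"hand": 0},
    {"tx": 0,"ty": 0,"tz": 0,"wx": 0,"wy": 0,"wz": 0,"hand": 0},
  ],
)

```text
t: 22.75
eef_pos: [450.8, -18.9, 57.8]
ee_rot: [0.998, 0.058, 0.0, 0.0]
wrist_force: [-0.1, 0.4, -2.2]
width: 21.4
grasp_force: 30.0
```

```bash
python3 - <<'E'
from h import *
plan([450,-20,56.2],6.6)
E
```

```text
t 22.75 pos [450.8 -18.9  57.8] yaw 6.63 tilt tz [ 3.e-04 -0.e+00 -1.e+00] F [-0.1  0.4 -2.2] T [0.01 0.11 0.  ] w 21.4 g 30.0
shift now-axes [-0.9  1.   1.6]
shift target-axes [-0.9  1.   1.6] turn [ 0.   -0.01  0.03]
```

carry_out(
  moves=[
    {"tx": 0,"ty": 0,"tz": 0.0006,"wx": 0,"wy": 0,"wz": 0,"hand": 0},
    {"tx": 0,"ty": 0,"tz": 0.0006,"wx": 0,"wy": 0,"wz": 0,"hand": 0},
    {"tx": 0,"ty": 0,"tz": 0.0003,"wx": 0,"wy": 0,"wz": 0,"hand": 0},
    {"tx": 0,"ty": 0,"tz": 0,"wx": 0,"wy": 0,"wz": 0,"hand": 0},
    {"tx": 0,"ty": 0,"tz": 0,"wx": 0,"wy": 0,"wz": 0,"hand": 0},
  ],
)

```text
t: 23.25
eef_pos: [450.7, -18.9, 56.4]
ee_rot: [0.998, 0.058, 0.0, 0.0]
wrist_force: [-0.5, -0.9, 0.6]
width: 21.5
grasp_force: 30.0
```

```bash
python3 - <<'E'
from h import *
plan([450,-20,56.2],6.6)
E
```

```text
t 23.25 pos [450.7 -18.9  56.4] yaw 6.64 tilt tz [ 1.e-04 -1.e-04 -1.e+00] F [-0.5 -0.9  0.6] T [ 0.05  0.22 -0.05] w 21.5 g 30.0
shift now-axes [-0.9  1.   0.2]
shift target-axes [-0.9  1.   0.2] turn [ 0.01 -0.01  0.04]
```

Blade is on the desk. Releasing and rising clear.

carry_out(
  moves=[
    {"tx": 0,"ty": 0,"tz": 0,"wx": 0,"wy": 0,"wz": 0,"hand": 0.35},
    {"tx": 0,"ty": 0,"tz": 0,"wx": 0,"wy": 0,"wz": 0,"hand": 0.5},
    {"tx": 0,"ty": 0,"tz": 0,"wx": 0,"wy": 0,"wz": 0,"hand": 0.7},
    {"tx": 0,"ty": 0,"tz": 0,"wx": 0,"wy": 0,"wz": 0,"hand": 0.7},
    {"tx": 0,"ty": 0,"tz": 0,"wx": 0,"wy": 0,"wz": 0,"hand": 0.7},
  ],
)

```text
t: 23.75
eef_pos: [450.8, -18.8, 56.2]
ee_rot: [0.998, 0.058, 0.0, -0.0]
wrist_force: [0.6, 0.5, 0.3]
width: 58.2
grasp_force: 0.0
```

carry_out(
  moves=[
    {"tx": 0,"ty": 0,"tz": 0,"wx": 0,"wy": 0,"wz": 0,"hand": 0.7},
    {"tx": 0,"ty": 0,"tz": -0.01,"wx": 0,"wy": 0,"wz": 0,"hand": 0.7},
    {"tx": 0,"ty": 0,"tz": -0.02,"wx": 0,"wy": 0,"wz": 0,"hand": 0.7},
    {"tx": 0,"ty": 0,"tz": -0.025,"wx": 0,"wy": 0,"wz": 0,"hand": 0.7},
    {"tx": 0,"ty": 0,"tz": -0.03,"wx": 0,"wy": 0,"wz": 0,"hand": 0.7},
  ],
)

```text
t: 24.25
eef_pos: [449.9, -18.6, 141.9]
ee_rot: [0.998, 0.058, -0.001, -0.0]
wrist_force: [1.5, -0.5, 0.5]
width: 65.7
grasp_force: 0.0
```

carry_out(
  moves=[
    {"tx": -0.02,"ty": 0,"tz": -0.03,"wx": 0,"wy": 0,"wz": 0,"hand": 0.7},
    {"tx": -0.02,"ty": 0,"tz": -0.03,"wx": 0,"wy": 0,"wz": 0,"hand": 0.7},
    {"tx": -0.01,"ty": 0,"tz": -0.02,"wx": 0,"wy": 0,"wz": 0,"hand": 0.7},
    {"tx": 0,"ty": 0,"tz": 0,"wx": 0,"wy": 0,"wz": 0,"hand": 0.7},
    {"tx": 0,"ty": 0,"tz": 0,"wx": 0,"wy": 0,"wz": 0,"hand": 0.7},
  ],
)

```text
t: 24.75
eef_pos: [401.4, -24.6, 221.5]
ee_rot: [0.998, 0.058, 0.001, 0.0]
wrist_force: [-1.3, 0.4, -0.8]
width: 65.7
grasp_force: 0.0
```

```bash
python3 - <<'E'
from h import *
import pickle
plan([450,-20,56.2],6.6)
c=cap("wrist"); hsv=cv2.cvtColor(c["color"],cv2.COLOR_RGB2HSV); S,V=hsv[...,1],hsv[...,2]
a=pickle.load(open("top0.pkl","rb")); t=cap("top")
def comp(mask,z,c,seed):
    n,l,s,_=cv2.connectedComponentsWithStats(mask.astype(np.uint8)); u,v=map(int,proj(c,seed)); i=l[v,u]
    if not i: return "none",(u,v)
    cs,_=cv2.findContours((l==i).astype(np.uint8),cv2.RETR_EXTERNAL,cv2.CHAIN_APPROX_NONE)
    k=max(cs,key=len); return cv2.minAreaRect(np.float32([ray(c,p,q,z)[:2] for p,q in k[:,0]]))
print("blade",comp((V>165)&(S<40),3,c,[535,-9,3]))
Vt=cv2.cvtColor(t["color"],cv2.COLOR_RGB2HSV)[...,2]
print("glass",comp(Vt<75,48,t,[622,213,48]))
d=np.abs(t["color"].astype(int)-a["color"].astype(int)).max(2)
for n,(x0,y0,x1,y1) in dict(carton=(248,75,296,140),tape=(80,150,128,196),stapler=(432,146,460,205)).items(): print(n,(d[y0:y1,x0:x1]>40).sum())
E
```

```text
t 24.75 pos [401.4 -24.6 221.5] yaw 6.62 tilt tz [ 1.8e-03 -4.0e-04 -1.0e+00] F [-1.3  0.4 -0.8] T [-0.    0.05 -0.01] w 65.7 g 0.0
shift now-axes [ 48.5   0.9 165.4]
shift target-axes [ 48.8   1.  165.3] turn [ 0.03 -0.1   0.02]
blade ((521.5156860351562, -9.65213394165039), (129.250732421875, 76.57870483398438), 6.276087760925293)
glass ((620.1663818359375, 212.6925811767578), (107.13381958007812, 135.81204223632812), 7.360623359680176)
carton 0
tape 0
stapler 0
```

The blade lies flat at (521,−10), the panel is centred and square on the scale, and the carton, tape roll and stapler haven't moved. Handing in.

```bash
python3 -c "
from station import ctrl; print(ctrl.hand_in())"
```

```text
the job is handed in; nothing more can be done
None
```

Handed in at about 25 s: by the last camera check the panel sits centred (within about 2 mm) and square on the scale's two ribs, the spatula lies flat and released on the bare desk, and the carton, tape roll and stapler are unmoved.

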